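Rake a stirring bar out from under the bench shelf with a flat probe

TASK

The white stirring bar has rolled under the low steel bench shelf. With the flat probe reach in behind it, swing the blade across until its tip bears lightly on the left end panel so that the slippery bar cannot get past, and rake the bar out in front of the shelf without shoving the shelf or its extending half. Then lay the probe flat on the worktop and put the bar in the round glass dish, leaving the bottles and vials where they stand.

Things in the scene. Friction and masses are not known exactly. Their poses are not given: they have to be found in the camera images.
- bench_shelf: Low steel bench shelf, fixed: top plate on two upright end panels, closed at the back, open at the front; bottles stand on it. Origin on the worktop under the plate's middle; x points from the open front into the shelf, y to the left, z up. Rolled front edge at x = -55 mm, inside of the back at x = +46 mm; free height under it 30 mm, top at 38 mm. Never push any part of it with more than 12 N.
- shelf_left (a point): Where the inner face of the left end panel stands at its narrowest setting (front edge, 16 mm up; shelf y = +65 mm). The left panel belongs to an extending half that slides under the plate: pulled out by 0 to 48 mm, so its face is anywhere from y = +65 to +113 mm. This setting is not measured: feel or see it. The half is held by friction and gives way at about 14 N.
- shelf_right (a point): Front edge of the inner face of the fixed right end panel (shelf x = -52 mm, y = -97 mm), 16 mm up.
- probe: Flat probe lying on the worktop: straight round-ended steel blade, 16 mm wide, 4 mm thick, in a black handle 100 mm long (x -50 to +50 mm), 18 mm wide (y), 22 mm high. Blade and handle rest flat on the same underside. Origin on the underside below the handle's middle, x towards the blade's tip, z up; about 110 g, balances near the front end of the handle.
- probe_tip (a point): The round tip of the probe's blade: 175 mm from the middle of the handle along its x, 2 mm above its underside.
- stir_bar: White octagonal stirring bar of slippery plastic (friction about 0.2), 45 mm long (its x), 12 mm across flats, about 20 g, on the worktop under the shelf, hidden from above: at first its middle is at least 35 mm from the left end panel, 60 mm from the right one, 30 mm from the back. Origin at its very middle, 6 mm above what it lies on; it may roll onto any of its flats.
- glass_dish: Round glass dish, straight-walled, 103 mm across outside, 36 mm high, wall 4 mm, floor 4 mm thick. Origin at the centre of its underside.
- wide_bottle: White plastic bottle with screw cap, 62 mm across, 117 mm high, standing on the shelf. Origin at the centre of its underside. Leave it.
- media_bottle: Clear bottle with blue cap, 69 mm across, 140 mm high, standing on the shelf. Origin at the centre of its underside. Leave it.
- vial: Small vial with white cap, 27 mm across, 51 mm high, standing to the right of the dish. Origin at the centre of its underside. Leave it.
- vial_red: Small vial with red cap, 27 mm across, 51 mm high, standing to the right of the dish. Origin at the centre of its underside. Leave it.

How it is judged (in metres and radians):
On the way, in this order (a step that is already met when the one before it is completed fails the run):
1. the probe's tip has reached deep under the shelf (x of probe_tip in the frame of bench_shelf above 0 m and height (world z) of probe_tip below 0.03 m), for 0.1 s.
2. the probe, its tip still under the shelf at the left, bears on the left end panel (or holds the bar against it) (x of probe_tip in the frame of bench_shelf above -0.02 m and y of probe_tip in the frame of bench_shelf above 0.05 m and height (world z) of probe_tip below 0.03 m and contact force between any of probe, stir_bar and bench_shelf above 0.5 N), for 0.1 s.
3. the bar lies on the worktop clear in front of the shelf, untouched by the fingers (x of stir_bar in the frame of bench_shelf below -0.065 m and height (world z) of stir_bar below 0.016 m and contact force between the fingers and stir_bar below 0.05 N), for 0.1 s.
At the end, for the whole second after the job is handed in: The bar lies at rest in the upright glass dish (its middle within 40 mm of the dish's centre, lower than 24 mm); the probe lies flat on the worktop (tilt under 0.12 rad, underside lower than 12 mm) (horizontal distance between stir_bar and glass_dish below 0.04 m and height (world z) of stir_bar below 0.024 m and angle between glass_dish's own z axis and vertical below 0.1 rad and linear speed of each of stir_bar, probe below 0.02 m/s and height (world z) of probe below 0.012 m and angle between probe's own z axis and vertical below 0.12 rad); the robot touches nothing.
It fails at once if the probe pushes on the shelf or its extending half with more than 12 N (contact force between probe and bench_shelf above 12 N).
It fails at once if the arm or fingers push on the shelf with more than 12 N (contact force between any of the arm, the fingers and bench_shelf above 12 N).
It fails at once if a bottle or vial is moved by more than 15 mm (distance of any of wide_bottle, media_bottle, vial, vial_red from where it was at the start of the episode above 0.015 m).
It also fails if it takes over 66 s, if anything falls off the work surface, if the arm or the gripper's body presses on something with over 40 N, if the wrist force passes 120 N, or if a joint passes its speed limit or range.

ROBOT

A 6-joint arm with a two-finger parallel gripper is mounted at the origin on a cart in front of the work surface, level with it; the furniture and walls round the work are solid. World frame = base frame: x ahead of the robot, y to its left, z up, the work surface at z = 0. Lengths are in mm, angles in degrees, forces in N, time in s.
With the tool pointing down it reaches from about 425 to 1125 mm from the base axis. Payload 14.9 kg.
Tool frame: the origin (TCP) lies at the very end of the fingers, on their centre line; the grasp point (between the pads) lies 19 mm behind it; z points along the fingers, y is the line along which they close (so a half turn about z gives the same grasp; the last joint's range is limited). The gripper opens to 91 mm and grips with 3 to 60 N. Pads are 32 mm wide; open, the fingers measure 118 mm over their backs; the gripper's body (76 mm by 178 mm) begins 60 mm behind the grasp point.
Start: joints at [74.697, 21.709, 99.362, -0, 58.929, -1.908], TCP at [162.179, 680.967, 213.932] pointing down, gripper open.
Joint ranges: [-158.91, 158.91], [-42.39, 125.64], [0.06, 152.35], [-60.88, 240.88], [17.5, 164.5], [-176.32, 176.32]. Speed limits (degrees/s): [108.29, 108.29, 136.94, 180, 180, 180].

INTERFACE

Orientations are given as [roll, pitch, yaw] about the fixed x, y, z axes, in that order (R = Rz(yaw) Ry(pitch) Rx(roll)).
In Python, from bench import robot, snapshot, models gives the robot as it stands.
- The arm moves only by the tool play_rows, never from a script. Its argument "motion" is text: rows parted by semicolons, each of 5 numbers parted by spaces: the closure, from -1 (fully open) to 1 (shut), then the shift along the tool's x, y, z in mm, then the turn about the tool's z in rad. A call has 1 to 5 rows; each row shifts and turns the commanded pose from where the row before left it, along the tool's axes as they then stand; what a row does not reach is not made up. A row lasts 1/12 s, in which the tool goes at most 41.7 mm and 7.16 degrees, less where a joint would pass 70% of its speed; a pose out of reach is approached as far as the arm can. A call with a gripper value outside its range is refused whole. The fingers move at their own pace and stop on an object; "force" is the grip in N (left out, the last holds). Time passes only in rows, so rows that do not move let the fingers close. It gives the time, the measured TCP pose, the force, the opening and the grip force at its end, in the units of the state.
- robot.sense(): the state, without advancing time (a new reading comes with each control period).
- snapshot(name): name is "scene" or "top" or "wrist"; returns a dict with "img" (480x640x3 uint8, red, green, blue), "fx", "fy", "cx", "cy" (pixels), "k1" (the pictures are not rectified: a ray, as slopes to the right and down, at radius r is drawn at 1 + k1 r^2 times it, then the intrinsics apply), "position" and "attitude" of the camera in the world; the wrist camera has in their place "tool_from_camera" (4x4, takes a point from camera to tool coordinates, whose origin is the TCP and whose axes are the flange's). Camera axes: x right, y down, z forward; pixel columns grow to the right and rows downward; lengths in mm; the calibration is good to about 2 mm. A picture is of the moment at which its call begins: read the wrist's pose just before it. There is no depth.
- robot.finish_job(): hands the job in; it is judged then, once.
Trained networks look in a picture, given as the dict that the camera call returned (one of the last four; its "shot" number tells which), for a name from the list of things; names that differ only in an ending like _2 or _b are one class to them, and where a whole thing is asked for, a point or a joint stands for the part that bears it (a point fixed in the world has none). Each returns a list of dicts, best first, with "confidence" (0 to 1); they miss things now and then, are a little off and sometimes report something else, mostly with a low value. They report only what shows in the picture. A call takes as long as a camera call.
- models.silhouettes(target, picture): "region" (480x640 bool, what is visible of it).
- models.spot_point(target, picture): "at" ([x, y, z] in mm, in the coordinates of the camera as it stood for that picture, good to about 4 mm: a listed point, or the origin of a listed thing).
The state is a dict: "time_s": time; "q": joint angles; "qvel": joint speeds; "tau": joint torques, N m; "position": TCP position; "tcp_rot": TCP orientation; "wrist_force": force on the tool from outside, world axes, zero at the start; "moment": the same for the moment, N m; "gripper_width": opening from 0.0 (shut) to 1.0 (fully open); "grip_force": force on a finger pad.
Only numpy, scipy, OpenCV 4.12 (cv2) and the standard library are available. Lean on these libraries where they do the work, as an engineer would, in place of code of your own. Each camera call takes 0.05 s, during which the arm holds its last target. There are 200 camera calls.

## Working session

There is one attempt and no reset: what is moved stays moved. The work goes in short steps, Python scripts to look and compute and a tool call to move; the robot and the scene stay as the last step left them, time stands still between calls to the robot, and variables do not carry over. Pictures are saved under pics/ and viewed, at most 10 in all, crops included, and the job is handed in when it is done.

Besides the shell and the picture viewer there is one more tool, called after "Request:" in YAML: its name, and indented under it one key for each argument. play_rows: Moves the arm, as the interface text tells. Its arguments: {"type":"object","properties":{"motion":{"type":"string"},"force":{"type":"number"}},"required":["motion"]}

```bash
mkdir -p pics
cat > h.py <<'E'
import numpy as np, cv2, json
from scipy.spatial.transform import Rotation as R
from bench import robot, snapshot, models
def att(a):
    a=np.array(a,float)
    return a if a.shape==(3,3) else (R.from_euler('xyz',a,degrees=True).as_matrix() if a.size==3 else R.from_quat(a).as_matrix())
def tool(s=None):
    s=s or robot.sense(); T=np.eye(4); T[:3,:3]=att(s['tcp_rot']); T[:3,3]=s['position']; return T
def shot(name):
    T=tool(); p=snapshot(name)
    if 'tool_from_camera' in p: C=T@np.array(p['tool_from_camera'])
    else: C=np.eye(4); C[:3,:3]=att(p['attitude']); C[:3,3]=p['position']
    return p,C
def w(C,x): return (C@np.append(x,1))[:3]
def ray(p,C,u,v):
    K=np.array([[p['fx'],0,p['cx']],[0,p['fy'],p['cy']],[0,0,1.]])
    n=cv2.undistortPoints(np.array([[[u,v]]],float),K,np.array([p['k1'],0,0,0.]))[0,0]
    # model r: drawn=1+k1 r^2 (same as OpenCV)
    return C[:3,3],C[:3,:3]@np.array([n[0],n[1],1])
def onz(p,C,u,v,z):
    o,d=ray(p,C,u,v); return o+d*(z-o[2])/d[2]
def proj(p,C,X):
    x=np.linalg.inv(C)@np.append(X,1); n=x[:2]/x[2]; n=n*(1+p['k1']*(n@n)); return n*[p['fx'],p['fy']]+[p['cx'],p['cy']]
def save(p,n): cv2.imwrite('pics/'+n,p['img'][:,:,::-1])
E
python3 - <<'E'
from h import *
np.set_printoptions(precision=1,suppress=True)
s=robot.sense(); print(s)
for n in ['scene','top','wrist']:
    p,C=shot(n); save(p,n+'0.png'); print(n,C.tolist(), p['fx'],p['k1'], p.get('attitude'))
    for t in ['bench_shelf','shelf_left','shelf_right','probe','probe_tip','stir_bar','glass_dish','wide_bottle','media_bottle','vial','vial_red']:
        r=models.spot_point(t,p)
        print(t,[(round(q['confidence'],2),w(C,q['at'])) for q in r[:2]])
E
```

```text
{'time_s': 0.0, 'q': array([74.7, 21.7, 99.4, -0. , 58.9, -1.9]), 'qvel': array([ 0.1, -0.1, -0.1, -0. , -0. , -0. ]), 'tau': array([ -0. , -76.4, -43.4,   0.1,   0. ,  -0. ]), 'position': array([162.1, 680.6, 213.3]), 'tcp_rot': array([-179.9,   -0. ,  166.6]), 'wrist_force': array([0.2, 0.4, 0.4]), 'moment': array([-0., -0., -0.]), 'grip_force': 0.0, 'gripper_width': 0.9959723402359785}
scene [[0.8564008994784923, -0.40603011701325015, 0.31893109514538753, 175.67239752982886], [-0.5162772282083742, -0.6805442297932854, 0.5199205467458875, -546.0051602686093], [0.00594331607002116, -0.6099172856816494, -0.7924427939105899, 843.1820663222164], [0.0, 0.0, 0.0, 1.0]] 443.3432484140143 -0.048515045609165586 [-142.4   -0.3  -31.1]
bench_shelf [(0.81, array([530.4, 364.9,  -1.8]))]
shelf_left [(0.9, array([455.3, 399.5,  20. ]))]
shelf_right [(0.84, array([538.6, 255.2,   9.7]))]
probe [(0.7, array([428.4, -58.6,  -3.7]))]
probe_tip [(0.67, array([478.3, 111.7,   5.6]))]
stir_bar []
glass_dish [(0.84, array([ 449.6, -294.6,   -3.2]))]
wide_bottle [(0.71, array([570.1, 318.1,  32.7])), (0.
[... 741 characters left out ...]
tip [(0.69, array([479.6, 113.6,  -1.1]))]
stir_bar []
glass_dish []
wide_bottle [(0.98, array([571.3, 319.6,  36.3]))]
media_bottle [(0.61, array([537.3, 392.5,  37.6]))]
vial [(0.66, array([ 400.6, -398.4,    3.6]))]
vial_red []
wrist [[0.2319140887273245, 0.9394656800357267, 0.25223023507260856, 90.97214746816219], [0.9727362205047618, -0.22406651594263566, -0.05982007816309481, 697.8114212424142], [0.00031743957682925725, 0.2592266044763485, -0.965816476751032, 383.71353387077227], [0.0, 0.0, 0.0, 1.0]] 400.80058174501943 -0.09080082571274482 None
bench_shelf []
shelf_left []
shelf_right []
probe []
probe_tip []
stir_bar []
glass_dish []
wide_bottle []
media_bottle []
vial []
vial_red []
```

View pics/scene0.png

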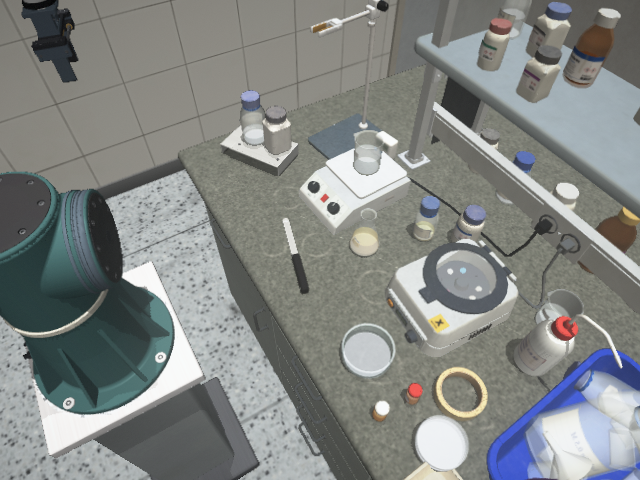

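View pics/top0.png

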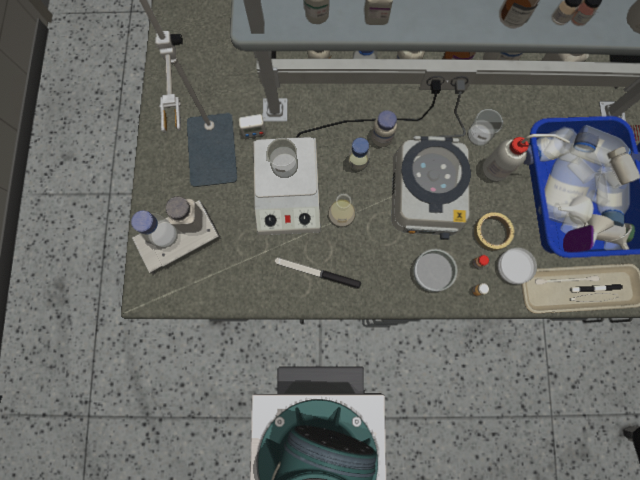

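The shelf with two bottles is at scene (260,150), and its open front faces the robot. The probe lies at (295,255), the dish at (368,350) and the vials at (381,410) and (415,393). Next I'll use the wrist camera to look under the shelf front.

```bash
cat >> h.py <<'E'
np.set_printoptions(precision=1,suppress=True)
YAW=29.3; O=np.array([530.6,364.4])
def SW(x,y,yaw=None,o=None):
    a=np.radians(YAW if yaw is None else yaw); o=O if o is None else o
    return o+np.array([x*np.cos(a)-y*np.sin(a), x*np.sin(a)+y*np.cos(a)])
def WS(p):
    a=np.radians(YAW); d=np.array(p[:2])-O; return np.array([d[0]*np.cos(a)+d[1]*np.sin(a), -d[0]*np.sin(a)+d[1]*np.cos(a)])
def plan(targets,start=None,grip=-1,step=40,turn=7):
    """targets: list of (x,y,z,yaw[,n]); prints rows grouped by 5, from commanded start"""
    if start is None:
        s=robot.sense(); start=(*s['position'],s['tcp_rot'][2])
    c=np.array(start,float); rows=[]
    for t in targets:
        t0=np.array(t[:4],float); dy=(t0[3]-c[3]+180)%360-180
        n=max(int(np.ceil(np.linalg.norm(t0[:3]-c[:3])/step)),int(np.ceil(abs(dy)/turn)),1)
        if len(t)>4: n=max(n,t[4])
        p0=c.copy()
        for i in range(1,n+1):
            f=i/n; tp=p0[:3]+(t0[:3]-p0[:3])*f; ty=p0[3]+dy*f
            a=np.radians(c[3]); d=tp-c[:3]
            r=[d[0]*np.cos(a)+d[1]*np.sin(a), d[0]*np.sin(a)-d[1]*np.cos(a), -d[2]]
            r=np.round(r,1); q=np.round(-np.radians(ty-c[3]),3)
            # accumulate rounding
            c[:3]+=[r[0]*np.cos(a)+r[1]*np.sin(a), r[0]*np.sin(a)-r[1]*np.cos(a), -r[2]]
            c[3]-=np.degrees(q); rows.append('%g %g %g %g %g'%(grip,*r,q))
    for i in range(0,len(rows),5): print('; '.join(rows[i:i+5]))
    print('end',c)
E
python3 - <<'E'
from h import *
plan([(*SW(-130,0),190,209.3,14)])
E
```

```text
-1 -24 -22.2 1.7 -0.053; -1 -22.8 -23.4 1.7 -0.053; -1 -21.5 -24.6 1.7 -0.054; -1 -20.2 -25.8 1.7 -0.053; -1 -18.8 -26.8 1.7 -0.053
-1 -17.3 -27.7 1.7 -0.053; -1 -15.9 -28.6 1.8 -0.054; -1 -14.2 -29.4 1.7 -0.053; -1 -12.7 -30.1 1.7 -0.053; -1 -11.1 -30.8 1.7 -0.053
-1 -9.5 -31.3 1.7 -0.053; -1 -7.7 -31.8 1.7 -0.054; -1 -6.1 -32.1 1.7 -0.053; -1 -4.3 -32.4 1.7 -0.053
end [417.2 300.8 190.  209.3]
```

Request:
play_rows:
  motion: "-1 -24 -22 1.7 -0.053; -1 -23 -23 1.7 -0.053; -1 -21.5 -24.5 1.7 -0.054; -1 -20 -26 1.7 -0.053; -1 -19 -27 1.7 -0.053"

```text
time_s: 2.22
position: [254.1, 544.1, 205.4]
tcp_rot: [180.0, 0.0, -178.0]
wrist_force: [0.8, -0.2, 0.5]
gripper_width: 0.999
grip_force: 0.0
```

Request:
play_rows:
  motion: "-1 -17 -28 1.7 -0.053; -1 -16 -28.5 1.8 -0.054; -1 -14 -29.5 1.7 -0.053; -1 -13 -30 1.7 -0.053; -1 -11 -31 1.7 -0.053"

```text
time_s: 2.63
position: [345.1, 408.0, 197.0]
tcp_rot: [180.0, 0.0, -162.8]
wrist_force: [0.7, 0.7, 0.9]
gripper_width: 1.001
grip_force: 0.0
```

Request:
play_rows:
  motion: "-1 -9.5 -31 1.7 -0.053; -1 -8 -32 1.7 -0.054; -1 -6 -32 1.7 -0.053; -1 -4 -32.5 1.7 -0.053; -1 0 0 0 0"

```text
time_s: 3.05
position: [419.2, 297.4, 189.9]
tcp_rot: [-180.0, 0.0, -150.7]
wrist_force: [-0.3, -0.1, -0.1]
gripper_width: 0.999
grip_force: 0.0
```

Run:
```python
from h import *
s=robot.sense(); print(s['time_s'],s['position'],s['tcp_rot'],s['q'])
p,C=shot('wrist'); save(p,'w1.png')
for t in ['bench_shelf','shelf_left','shelf_right','stir_bar','wide_bottle','media_bottle']:
    r=models.spot_point(t,p); print(t,[(round(q['confidence'],2),w(C,q['at']),WS(w(C,q['at']))) for q in r[:2]])
for X in [(-55,65,38),(-55,-97,38),(-55,100,38)]: print(X,proj(p,C,np.append(SW(*X[:2]),X[2])))
```

```text
3.05 [419.2 297.4 189.9] [-180.     0.  -150.7] [ 32.8   6.8 121.5  -0.   51.8 -86.5]
bench_shelf []
shelf_left [(0.62, array([453.5, 395.6,  18.4]), array([-52.,  65.]))]
shelf_right [(0.72, array([536.8, 251.9,  13.4]), array([ -49.6, -101.1]))]
stir_bar []
wide_bottle [(0.86, array([576.6, 322.4,  37.6]), array([ 19.6, -59.2]))]
media_bottle [(0.68, array([535. , 385. ,  34.9]), array([13.9, 15.8]))]
(-55, 65, 38) [399.4 308.3]
(-55, -97, 38) [214.9 307.9]
(-55, 100, 38) [438.8 308. ]
```

View pics/w1.png

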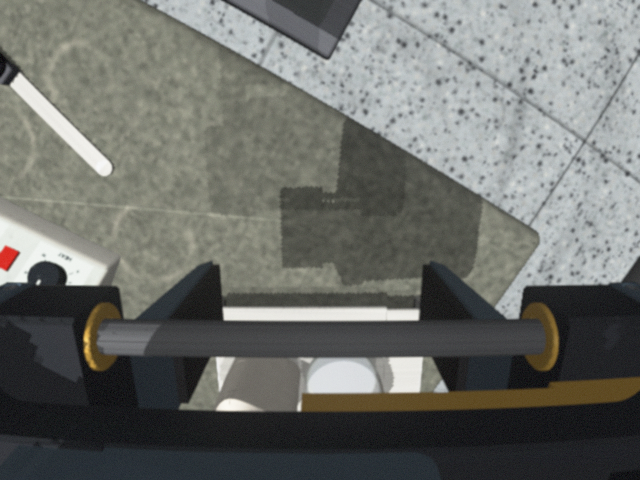

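The wrist view shows the front edge of the shelf at row ~307, columns 222–420, with a seam at 387 where the extension starts. The fingers hide what lies beyond that. I'll look from higher up.

Request:
play_rows:
  motion: "-1 -17 0 -35 0; -1 -17 0 -35 0; -1 -17 0 -35 0; -1 -17 0 -35 0; -1 0 0 0 0"

```text
time_s: 3.82
position: [480.2, 337.2, 337.3]
tcp_rot: [180.0, 0.6, -150.7]
wrist_force: [-0.1, 0.1, 0.6]
gripper_width: 0.994
grip_force: 0.0
```

Run:
```python
from h import *
s=robot.sense(); print(s['time_s'],s['position'],s['tcp_rot'],s['q'])
p,C=shot('wrist'); save(p,'w2.png'); import pickle; pickle.dump((p,C),open('w2.pkl','wb'))
for t in ['bench_shelf','shelf_left','shelf_right','stir_bar','wide_bottle','media_bottle','probe','probe_tip']:
    r=models.spot_point(t,p); print(t,[(round(q['confidence'],2),w(C,q['at']),WS(w(C,q['at']))) for q in r[:2]])
for X in [(-55,65,38),(-55,-97,38),(-55,100,38)]: print(X,proj(p,C,np.append(SW(*X[:2]),X[2])))
im=p['img'][:,:,::-1][180:420,180:500]; cv2.imwrite('pics/w2c.png',cv2.resize(im,None,fx=2.5,fy=2.5,interpolation=cv2.INTER_CUBIC))
pickle.dump(shot('top'),open('t2.pkl','wb'))
```

```text
3.8167 [480.2 337.2 337.3] [ 180.     0.6 -150.7] [ 32.8   3.9 107.7  -0.   67.8 -86.5]
bench_shelf [(0.81, array([527.3, 363.8,   0.3]), array([-3.2,  1.1])), (0.72, array([532.9, 253.3,  14.3]), array([-52.4, -98. ]))]
shelf_left [(0.8, array([455.7, 396.8,  16.6]), array([-49.5,  65. ]))]
shelf_right [(0.91, array([533.8, 254.2,  15.8]), array([-51.1, -97.6]))]
stir_bar []
wide_bottle [(0.59, array([577.6, 321.8,  37.3]), array([ 20.2, -60.1]))]
media_bottle [(0.65, array([536.2, 383.9,  38. ]), array([14.5, 14.3]))]
probe []
probe_tip [(0.81, array([479.6, 111.2,   1.2]), array([-168.4, -195.8]))]
(-55, 65, 38) [374.9 196.5]
(-55, -97, 38) [237.8 196.5]
(-55, 100, 38) [404.3 196.6]
```

View pics/w2c.png

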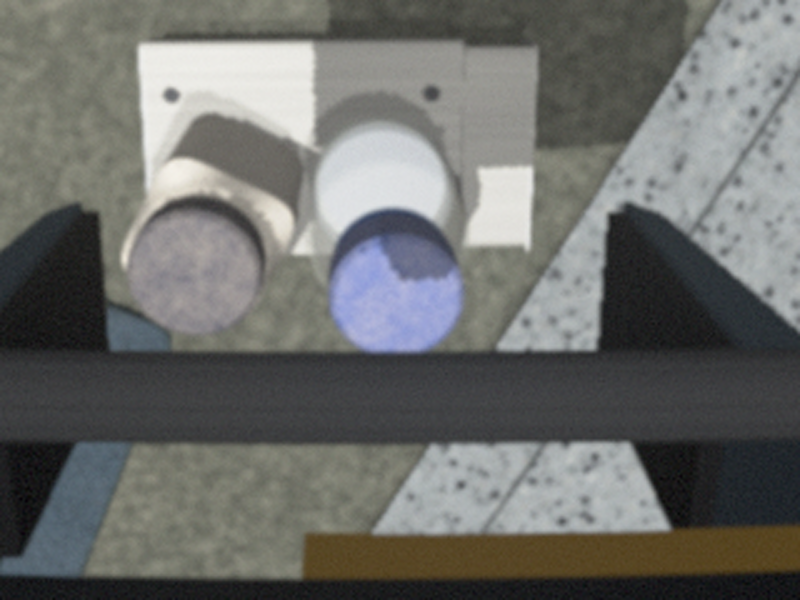

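The high view shows the main plate from crop x 139 to 464 and the extension out to 537. That puts the extension's outer face at about shelf y≈89 mm, so its inner face is near +85. Next I'll move above the probe.

Run:
```python
from h import *
plan([(426,-64,170,253.3,14)])
```

```text
-1 17 -23 11.4 -0.055; -1 18.3 -22.1 11.4 -0.055; -1 19.5 -21 11.4 -0.055; -1 20.5 -19.9 11.3 -0.054; -1 21.7 -18.8 11.4 -0.055
-1 22.6 -17.6 11.4 -0.055; -1 23.6 -16.2 11.4 -0.055; -1 24.4 -15 11.4 -0.055; -1 25.2 -13.6 11.4 -0.055; -1 25.9 -12.2 11.4 -0.055
-1 26.6 -10.8 11.4 -0.054; -1 27 -9.3 11.3 -0.055; -1 27.6 -7.8 11.4 -0.055; -1 27.9 -6.3 11.4 -0.055
end [ 426.1  -64.   170.  -106.7]
```

Request:
play_rows:
  motion: "-1 17 -23 11.4 -0.055; -1 18 -22 11.4 -0.055; -1 19.5 -21 11.4 -0.055; -1 20.5 -20 11.3 -0.054; -1 21.5 -19 11.4 -0.055"

```text
time_s: 4.73
position: [458.6, 190.8, 272.5]
tcp_rot: [-180.0, -0.0, -134.8]
wrist_force: [0.3, 0.1, -0.7]
gripper_width: 0.997
grip_force: 0.0
```

Request:
play_rows:
  motion: "-1 22.5 -17.5 11.4 -0.055; -1 23.5 -16 11.4 -0.055; -1 24.5 -15 11.4 -0.055; -1 25 -13.5 11.4 -0.055; -1 26 -12 11.4 -0.055"

```text
time_s: 5.15
position: [440.4, 49.3, 215.6]
tcp_rot: [-180.0, 0.0, -119.1]
wrist_force: [-0.2, 0.5, -0.4]
gripper_width: 1.003
grip_force: 0.0
```

Request:
play_rows:
  motion: "-1 26.5 -11 11.4 -0.054; -1 27 -9.5 11.3 -0.055; -1 27.5 -8 11.4 -0.055; -1 28 -6 11.4 -0.055; -1 0 0 0 0"

```text
time_s: 5.57
position: [425.2, -66.1, 168.8]
tcp_rot: [179.9, -0.0, -106.6]
wrist_force: [-0.4, 1.0, -0.7]
gripper_width: 0.996
grip_force: 0.0
```

Run:
```python
from h import *
s=robot.sense(); print(s['time_s'],s['position'],s['tcp_rot'],s['q'])
p,C=shot('wrist'); save(p,'w3.png')
for t in ['probe','probe_tip']:
    r=models.spot_point(t,p); print(t,[(round(q['confidence'],2),w(C,q['at'])) for q in r[:2]])
for n,(q,D) in dict(w=(p,C),t=shot('top'),s=shot('scene')).items():
    r=models.silhouettes('probe',q)
    if not r: print(n,'none'); continue
    m=r[0]['region']; ys,xs=np.nonzero(m)
    for z in (4,): 
        P=np.array([onz(q,D,x,y,z)[:2] for x,y in zip(xs,ys)]); c=P.mean(0); u=np.linalg.svd(P-c,full_matrices=False)[2][0]; u*=np.sign(u[1]); t=(P-c)@u
        print(n,r[0]['confidence'],len(P),c,'dir',np.degrees(np.arctan2(u[1],u[0])),'ends',c+u*t.min(),c+u*t.max(),np.ptp(t))
```

```text
5.5667 [425.2 -66.1 168.8] [ 179.9   -0.  -106.6] [ -11.9    0.6  130.9   -0.    48.6 -175.3]
probe [(0.59, array([426.4, -56.9,   1.5]))]
probe_tip [(0.78, array([477.7, 111.3,  -1. ])), (0.63, array([429.7, -54.5,  -1.8]))]
w 0.98 3644 [437.1 -25.4] dir 73.0810704547232 ends [ 413.1 -104.5] [474.6  97.8] 211.36852966450925
t 0.47 182 [464.4  68.9] dir 72.36641969001022 ends [452.6  31.5] [476.9 108.2] 80.44749583268788
s 0.78 596 [443.2  -9.5] dir 73.5023181377536 ends [ 414.9 -104.9] [478.  107.9] 221.96548228455885
```

View pics/w3.png

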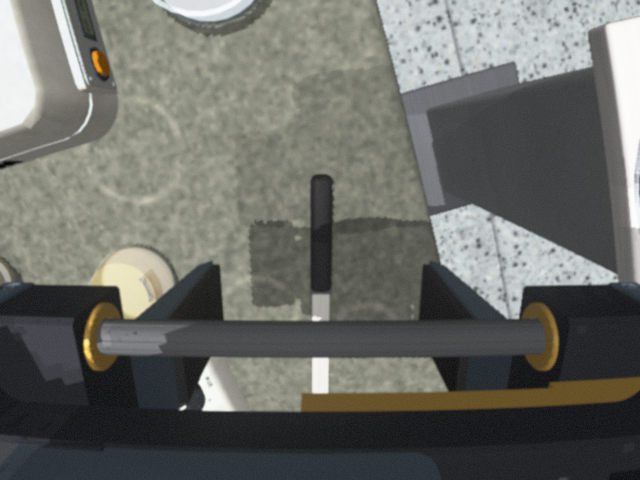

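The wrist view shows the handle at column ~321, centred between the fingers and running along the tool's x axis. Descending to grip it.

Request:
play_rows:
  motion: "-1 0 0 38 0; -1 0 0 38 0; -1 0 0 38 0; -1 0 0 38 0; -1 0 0 12 0"

```text
time_s: 6.38
position: [424.7, -62.2, 2.7]
tcp_rot: [179.7, -0.0, -106.7]
wrist_force: [-1.5, -0.1, -0.5]
gripper_width: 0.997
grip_force: 0.0
```

Request:
play_rows:
  motion: "-1 0 0 1 0; 1 0 0 0 0; 1 0 0 0 0; 1 0 0 0 0; 1 0 0 0 0"
  force: 45

```text
time_s: 6.8
position: [427.9, -63.3, 6.9]
tcp_rot: [-179.9, 0.0, -106.7]
wrist_force: [-0.1, 0.5, 1.0]
gripper_width: 0.744
grip_force: 0.0
```

Request:
play_rows:
  motion: "1 0 0 0 0; 1 0 0 0 0; 1 0 0 0 0; 1 0 0 0 0; 1 0 0 0 0"

```text
time_s: 7.22
position: [427.0, -63.2, 5.7]
tcp_rot: [-180.0, -0.0, -106.7]
wrist_force: [0.3, -0.9, -0.5]
gripper_width: 0.371
grip_force: 0.0
```

Request:
play_rows:
  motion: "1 0 0 2 0; 1 0 0 0 0; 1 0 0 0 0; 1 0 0 0 0; 1 0 0 0 0"

```text
time_s: 7.63
position: [426.8, -63.2, 3.6]
tcp_rot: [180.0, -0.0, -106.7]
wrist_force: [0.1, -0.3, -0.8]
gripper_width: 0.196
grip_force: 45.0
```

Request:
play_rows:
  motion: "1 0 0 0 0; 1 0 0 0 0; 1 0 0 0 0; 1 0 0 0 0"

```text
time_s: 7.97
position: [426.9, -63.2, 3.6]
tcp_rot: [180.0, -0.0, -106.7]
wrist_force: [0.7, 1.6, -1.0]
gripper_width: 0.195
grip_force: 45.0
```

```bash
cat >> h.py <<'E'
L=182
def G(tx,ty,th,z,n=1):
    a=np.radians(th); g=SW(tx-L*np.cos(a),ty-L*np.sin(a)); return (*g,z,YAW+th+180,n)
def tipnow(s=None):
    s=s or robot.sense(); a=np.radians(s['tcp_rot'][2]+180); t=np.array(s['position'][:2])+L*np.array([np.cos(a),np.sin(a)])
    return WS(t),WS(s['position']),(np.degrees(a)-YAW+180)%360-180
E
python3 - <<'E'
from h import *
s=robot.sense(); st=(*s['position'],s['tcp_rot'][2])
plan([(427,-55,9,253.3),G(-80,-74,40,9,5)],start=st,grip=1,step=36)
E
```

```text
1 -7.9 2.3 -5.4 -0; 1 -28.2 7.3 0 0.014; 1 -28.1 7.6 0 0.014; 1 -28 8.1 0 0.014; 1 -27.8 8.4 0 0.014
1 -27.8 8.8 0 0.014
end [ 432.8   90.5    9.  -110.7]
```

Request:
play_rows:
  motion: "1 -8 2.3 -5.4 0; 1 -28 7.3 0 0.014; 1 -28 7.6 0 0.014; 1 -28 8 0 0.014; 1 -28 8.4 0 0.014"

```text
time_s: 8.38
position: [431.5, 63.0, 9.5]
tcp_rot: [-180.0, 0.0, -110.0]
wrist_force: [0.0, -0.3, -1.5]
gripper_width: 0.194
grip_force: 45.0
```

Request:
play_rows:
  motion: "1 -28 8.8 0 0.014; 1 0 0 0 0; 1 0 0 3 0; 1 0 0 0 0"

```text
time_s: 8.72
position: [432.6, 90.8, 5.9]
tcp_rot: [180.0, -0.0, -110.7]
wrist_force: [-0.6, -0.7, -0.9]
gripper_width: 0.188
grip_force: 45.0
```

Run:
```python
from h import *
s=robot.sense(); print(s['time_s'],s['position'],s['tcp_rot'],s['q'],tipnow(s))
for n in ('scene','top','wrist'):
    p,C=shot(n)
    for t in ('probe_tip','probe','shelf_right'):
        print(n,t,[(round(q['confidence'],2),w(C,q['at']),WS(w(C,q['at']))) for q in models.spot_point(t,p)[:2]])
st=(*s['position'],s['tcp_rot'][2])
plan([G(-55,-74,35,6,2),G(-40,-75,28,6,2),G(-20,-75,15,6,3),G(10,-76,6,6,3),G(34,-76,4,6,2)],start=st,grip=1,step=20)
```

```text
8.7167 [432.6  90.8   5.9] [ 180.    -0.  -110.7] [   8.8   21.5  131.3   -0.    27.3 -150.5] (array([-80.1, -73.6]), array([-219.4, -190.7]), np.float64(40.03464449995769))
scene probe_tip []
scene probe [(0.56, array([438.1,  92.7,   1.2]), array([-213.6, -191.7]))]
scene shelf_right []
top probe_tip [(0.63, array([500.3, 259.8,   1.7]), array([-77.6, -76.4])), (0.49, array([ 399.6, -397.4,    4.9]), array([-487. , -600.2]))]
top probe []
top shelf_right [(0.82, array([534.8, 253.9,  15.2]), array([-50.3, -98.4]))]
wrist probe_tip []
wrist probe [(0.73, array([433.4,  96.8,  -0.5]), array([-215.7, -185.8]))]
wrist shelf_right []
1 -9.8 -0.2 -0.1 0.044; 1 -9.8 0.2 -0 0.044; 1 -6.6 6.4 -0 0.061; 1 -6.1 6.7 -0 0.061; 1 -7.4 10.5 -0 0.076
1 -6.7 11.1 -0 0.075; 1 -5.7 11.5 -0 0.076; 1 -10.3 6.6 -0 0.052; 1 -10 7.1 -0 0.053; 1 -9.6 7.6 -0 0.052
1 -12 1.9 -0 0.017; 1 -11.9 2.2 -0 0.018
end [ 445.3  214.8    6.  -146.7]
```

Request:
play_rows:
  motion: "1 -9.8 0 0 0.044; 1 -9.8 0.2 0 0.044; 1 -6.6 6.4 0 0.061; 1 -6 6.7 0 0.061; 1 -7.4 10.5 0 0.076"

```text
time_s: 9.73
position: [429.6, 138.2, 6.1]
tcp_rot: [-180.0, 0.0, -127.3]
wrist_force: [1.0, -0.5, -0.3]
gripper_width: 0.197
grip_force: 45.0
```

Request:
play_rows:
  motion: "1 -6.7 11 0 0.075; 1 -5.7 11.5 0 0.076; 1 -10.3 6.6 0 0.052; 1 -10 7 0 0.053"

```text
time_s: 10.07
position: [425.1, 186.2, 6.0]
tcp_rot: [180.0, -0.0, -141.9]
wrist_force: [0.2, 0.1, -1.1]
gripper_width: 0.196
grip_force: 45.0
```

Run:
```python
from h import *
s=robot.sense(); print(s['wrist_force'],s['moment'],tipnow(s))
```

```text
[ 0.2  0.1 -1.1] [-0.   0.1 -0. ] (array([  0.6, -76. ]), array([-179.2, -103.8]), np.float64(8.787070662191297))
```

Request:
play_rows:
  motion: "1 -9.6 7.6 0 0.052; 1 -12 2 0 0.017; 1 -12 2.2 0 0.018; 1 0 0 0 0"

```text
time_s: 10.4
position: [447.4, 216.1, 6.3]
tcp_rot: [-180.0, 0.1, -146.8]
wrist_force: [-0.9, -0.2, -0.7]
gripper_width: 0.195
grip_force: 45.0
```

Run:
```python
from h import *
s=robot.sense(); print(s['time_s'],s['wrist_force'],s['moment'],tipnow(s),s['position'])
st=(*s['position'],s['tcp_rot'][2])
plan([G(34,-40,12,6,3),G(34,0,20,6,3),G(34,35,28,6,3),G(34,66,35,6,4)],start=st,grip=1,step=20)
```

```text
10.4 [-0.9 -0.2 -0.7] [-0.   0.1  0. ] (array([ 36.4, -76.1]), array([-145.1,  -88.6]), np.float64(3.9339928540703966)) [447.4 216.1   6.3]
1 -0.6 3.6 0.1 -0.047; 1 -0.8 3.5 0.1 -0.047; 1 -0.9 3.5 0.1 -0.047; 1 -3.4 4.6 0 -0.046; 1 -3.6 4.4 0 -0.047
1 -3.7 4.3 0 -0.046; 1 -4.6 2.5 0 -0.047; 1 -4.7 2.3 0 -0.046; 1 -4.8 2.1 0 -0.047; 1 -4 1.3 0 -0.031
1 -4 1.2 0 -0.03; 1 -4 1 0 -0.031; 1 -4.1 0.9 0 -0.03
end [ 449.   274.6    6.  -115.7]
```

Request:
play_rows:
  motion: "1 -0.6 3.6 0 -0.047; 1 -0.8 3.5 0 -0.047; 1 -0.9 3.5 0 -0.047; 1 -3.4 4.6 0 -0.046; 1 -3.6 4.4 0 -0.047"

```text
time_s: 10.82
position: [439.7, 235.6, 5.9]
tcp_rot: [180.0, -0.0, -133.2]
wrist_force: [0.1, 0.2, -1.9]
gripper_width: 0.192
grip_force: 45.0
```

Request:
play_rows:
  motion: "1 -3.7 4.3 0 -0.046; 1 -4.6 2.5 0 -0.047; 1 -4.7 2.3 0 -0.046; 1 -4.8 2 0 -0.047; 1 0 0 0 0"

```text
time_s: 11.23
position: [443.0, 257.1, 6.0]
tcp_rot: [180.0, 0.0, -122.5]
wrist_force: [0.7, -0.1, -1.3]
gripper_width: 0.198
grip_force: 45.0
```

Run:
```python
from h import *
s=robot.sense(); print(s['time_s'],s['wrist_force'],s['moment'],tipnow(s),s['position'])
st=(*s['position'],s['tcp_rot'][2])
plan([G(34,66,35,6,6)],start=st,grip=1,step=20)
p,C=shot('wrist'); print([(round(q['confidence'],2),WS(w(C,q['at']))) for q in models.spot_point('stir_bar',p)[:2]])
p,C=shot('scene'); print([(round(q['confidence'],2),WS(w(C,q['at']))) for q in models.spot_point('stir_bar',p)[:2]])
```

```text
11.2333 [ 0.7 -0.1 -1.3] [-0.   0.1 -0. ] (array([31.5, 35.2]), array([-129. ,  -50.7]), np.float64(28.1832735895467)) [443.  257.1   6. ]
1 -3 0.7 0 -0.02; 1 -3 0.7 0 -0.02; 1 -3.1 0.6 0 -0.019; 1 -3 0.5 0 -0.02; 1 -3.1 0.5 0 -0.02
1 -3 0.4 0 -0.02
end [ 449.   274.6    6.  -115.7]
[]
[]
```

Request:
play_rows:
  motion: "1 -3 0.7 0 -0.02; 1 -3 0.7 0 -0.02; 1 -3 0.6 0 -0.019; 1 -3 0.5 0 -0.02; 1 0 0 0 0"

```text
time_s: 11.85
position: [447.6, 269.2, 6.1]
tcp_rot: [-180.0, 0.0, -118.0]
wrist_force: [0.9, 0.8, -0.3]
gripper_width: 0.194
grip_force: 45.0
```

Run:
```python
from h import *
s=robot.sense(); print(s['time_s'],s['wrist_force'],s['moment'],tipnow(s),s['position'])
```

```text
11.85 [ 0.9  0.8 -0.3] [ 0.   0.1 -0.1] (array([34.2, 55.8]), array([-119. ,  -42.4]), np.float64(32.656600053168404)) [447.6 269.2   6.1]
```

Request:
play_rows:
  motion: "1 -3 0.5 0 -0.02; 1 -3 0.4 0 -0.02; 1 0 0 0 0"

```text
time_s: 12.1
position: [449.5, 274.8, 6.1]
tcp_rot: [-180.0, 0.0, -115.8]
wrist_force: [0.7, 1.6, -0.6]
gripper_width: 0.197
grip_force: 45.0
```

Run:
```python
from h import *
s=robot.sense(); print(s['time_s'],s['wrist_force'],s['moment'],tipnow(s),s['position'])
st=(*s['position'],s['tcp_rot'][2])
plan([G(33,86,37.5,6,10)],start=st,grip=1,step=20)
```

```text
12.1 [ 0.7  1.6 -0.6] [-0.   0.1 -0. ] (array([34.6, 65.8]), array([-114.6,  -38.4]), np.float64(34.94569918611725)) [449.5 274.8   6.1]
1 -1 0.9 0 -0.004; 1 -1.1 1 0 -0.005; 1 -1 0.9 0 -0.004; 1 -1.1 0.9 0 -0.005; 1 -1.1 0.9 0 -0.004
1 -1 0.9 0.1 -0.005; 1 -1.1 0.9 -0 -0.004; 1 -1.1 0.9 -0 -0.005; 1 -1 0.9 -0 -0.004; 1 -1.1 0.9 -0 -0.005
end [ 445.6  288.2    6.  -113.2]
```

Request:
play_rows:
  motion: "1 -1 0.9 0 -0.004; 1 -1 1 0 -0.005; 1 -1 0.9 0 -0.004; 1 -1 0.9 0 -0.005"

```text
time_s: 12.43
position: [447.5, 279.6, 6.0]
tcp_rot: [180.0, -0.0, -114.8]
wrist_force: [0.0, -0.7, -1.1]
gripper_width: 0.194
grip_force: 45.0
```

```bash
cat > st.py <<'E'
from h import *
s=robot.sense(); print(s['time_s'],s['wrist_force'],s['moment'].round(2),tipnow(s),s['position'])
E
python3 st.py
```

```text
12.4333 [ 0.  -0.7 -1.1] [ 0.   0.1 -0.1] (array([33.5, 73.4]), array([-114. ,  -33.3]), np.float64(35.87257214505382)) [447.5 279.6   6. ]
```

Request:
play_rows:
  motion: "1 -1 0.9 0 -0.004; 1 -1 0.9 0 -0.004"

```text
time_s: 12.6
position: [446.7, 282.2, 6.0]
tcp_rot: [180.0, -0.0, -114.4]
wrist_force: [0.3, -0.3, -0.6]
gripper_width: 0.195
grip_force: 45.0
```

```bash
python3 st.py
```

```text
12.6 [ 0.3 -0.3 -0.6] [ 0.   0.1 -0.1] (array([33.2, 77.2]), array([-113.4,  -30.6]), np.float64(36.33837262272698)) [446.7 282.2   6. ]
```

Request:
play_rows:
  motion: "1 -0.6 0.8 0 0; 1 -0.6 0.8 0 0"

```text
time_s: 12.77
position: [445.7, 283.9, 6.0]
tcp_rot: [-180.0, -0.0, -114.4]
wrist_force: [-0.1, -0.3, -2.0]
gripper_width: 0.191
grip_force: 45.0
```

```bash
python3 st.py
```

```text
12.7667 [-0.1 -0.3 -2. ] [0.  0.1 0.1] (array([33.3, 79.1]), array([-113.4,  -28.7]), np.float64(36.31266335764474)) [445.7 283.9   6. ]
```

Request:
play_rows:
  motion: "1 -0.6 0.8 0 0; 1 -0.6 0.8 0 0"

```text
time_s: 12.93
position: [444.8, 285.6, 6.0]
tcp_rot: [180.0, -0.0, -114.4]
wrist_force: [0.7, -0.8, -0.8]
gripper_width: 0.194
grip_force: 45.0
```

```bash
python3 st.py
```

```text
12.9333 [ 0.7 -0.8 -0.8] [-0.1  0.1  0. ] (array([33.2, 81. ]), array([-113.4,  -26.7]), np.float64(36.30697793689944)) [444.8 285.6   6. ]
```

```bash
cat > st.py <<'E'
from h import *
s=robot.sense(); m=s['moment']; f=s['wrist_force']; a=np.radians(YAW)
t,g,th=tipnow(s)
print('%.2f'%s['time_s'],'F shelf x %.1f y %.1f z %.1f'%(f[0]*np.cos(a)+f[1]*np.sin(a),-f[0]*np.sin(a)+f[1]*np.cos(a),f[2]),'M %.2f %.2f %.2f'%tuple(m),'tip',t,'grip',g,'th %.1f'%th,'z %.1f'%s['position'][2])
E
python3 st.py
```

```text
12.93 F shelf x 0.2 y -1.0 z -0.8 M -0.05 0.10 0.01 tip [33.2 81. ] grip [-113.4  -26.7] th 36.3 z 6.0
```

Request:
play_rows:
  motion: "1 -0.6 0.8 0 0; 1 0 0 0 0"

```text
time_s: 13.1
position: [444.3, 286.6, 6.0]
tcp_rot: [180.0, -0.0, -114.4]
wrist_force: [-0.3, -0.3, -1.8]
gripper_width: 0.193
grip_force: 45.0
```

```bash
python3 st.py
```

```text
13.10 F shelf x -0.4 y -0.2 z -1.8 M 0.07 0.16 0.03 tip [33.3 82.2] grip [-113.4  -25.6] th 36.3 z 6.0
```

Request:
play_rows:
  motion: "1 -0.6 0.8 0 0; 1 0 0 0 0"

```text
time_s: 13.27
position: [443.9, 287.4, 6.0]
tcp_rot: [-180.0, 0.0, -114.4]
wrist_force: [-0.5, 0.8, -0.9]
gripper_width: 0.195
grip_force: 45.0
```

```bash
python3 st.py
```

```text
13.27 F shelf x -0.0 y 0.9 z -0.9 M 0.03 0.12 0.05 tip [33.3 83.1] grip [-113.3  -24.7] th 36.3 z 6.0
```

Request:
play_rows:
  motion: "1 -0.6 0.8 0 0; 1 0 0 0 0"

```text
time_s: 13.43
position: [443.3, 288.2, 6.0]
tcp_rot: [180.0, -0.0, -114.4]
wrist_force: [-0.0, -1.4, -0.6]
gripper_width: 0.195
grip_force: 45.0
```

```bash
python3 st.py
```

```text
13.43 F shelf x -0.7 y -1.2 z -0.6 M -0.28 0.02 -0.15 tip [33.3 84. ] grip [-113.4  -23.8] th 36.3 z 6.0
```

Request:
play_rows:
  motion: "1 -0.6 0.8 0 0; 1 0 0 0 0"

```text
time_s: 13.6
position: [442.7, 288.8, 5.9]
tcp_rot: [180.0, -0.0, -114.4]
wrist_force: [0.8, -5.8, -0.4]
gripper_width: 0.195
grip_force: 45.0
```

```bash
python3 st.py
```

```text
13.60 F shelf x -2.2 y -5.4 z -0.4 M -0.91 -0.15 -0.58 tip [33.1 84.8] grip [-113.7  -22.9] th 36.3 z 5.9
```

Request:
play_rows:
  motion: "1 -0.6 0.8 0 0; 1 0 0 0 0"

```text
time_s: 13.77
position: [442.1, 289.4, 5.9]
tcp_rot: [180.0, -0.1, -114.5]
wrist_force: [1.9, -8.7, 0.3]
gripper_width: 0.19
grip_force: 45.1
```

```bash
python3 st.py
```

```text
13.77 F shelf x -2.5 y -8.5 z 0.3 M -1.47 -0.32 -0.85 tip [32.9 85.5] grip [-113.9  -22.1] th 36.2 z 5.9
```

Run:
```python
from h import *
s=robot.sense(); st=(*s['position'],s['tcp_rot'][2])
# commanded pose differs by push: start from commanded (tip ~86.9)
import math
c=G(33.3,87.0,36.3,6)[:4]; print(s['position'],c)
y=lambda th: 86.8-8*(1-math.sin(math.radians(th)))
plan([G(33,y(36.3),36.3,6)]+[G(x,y(t),t,6,n) for x,t,n in [(20,40,3),(0,46,3),(-20,53,3),(-40,60,3),(-60,66,3),(-82,72,3)]],start=c,grip=1)
```

```text
[442.1 289.4   5.9] (np.float64(441.8786272417734), np.float64(290.8220360781068), 6, 245.6)
1 2.3 -2.6 -0 -0; 1 3.3 -1.2 -0 -0.022; 1 3.3 -1.2 -0 -0.021; 1 3.3 -1.1 -0 -0.022; 1 4.7 -1.9 -0 -0.035
1 4.7 -1.7 -0 -0.035; 1 4.7 -1.6 -0 -0.034; 1 4 -2.5 -0 -0.041; 1 4.2 -2.2 -0 -0.041; 1 4.2 -2.2 -0 -0.04
1 3.4 -2 -0 -0.041; 1 3.5 -1.8 -0 -0.041; 1 3.6 -1.6 -0 -0.041; 1 2.9 -0.5 -0 -0.035; 1 2.9 -0.4 -0 -0.035
1 2.9 -0.3 -0 -0.034; 1 2.6 0.4 -0 -0.035; 1 2.5 0.5 -0 -0.035; 1 2.5 0.5 -0 -0.035
end [452.5 221.2   6.  281.3]
```

Request:
play_rows:
  motion: "1 1.2 -1.7 0 0; 1 3.3 -1.2 0 -0.022; 1 3.3 -1.2 0 -0.021; 1 3.3 -1.1 0 -0.022"

```text
time_s: 14.1
position: [443.0, 277.7, 6.1]
tcp_rot: [-180.0, 0.0, -110.6]
wrist_force: [1.7, -0.7, -0.9]
gripper_width: 0.193
grip_force: 45.0
```

```bash
python3 st.py
```

```text
14.10 F shelf x 1.2 y -1.5 z -0.9 M -0.11 -0.08 -0.20 tip [20.4 84.4] grip [-118.8  -32.8] th 40.1 z 6.1
```

Request:
play_rows:
  motion: "1 4.7 -1.9 0 -0.035; 1 4.7 -1.7 0 -0.035; 1 4.7 -1.6 0 -0.034"

```text
time_s: 14.35
position: [443.6, 262.6, 6.2]
tcp_rot: [-180.0, 0.0, -104.6]
wrist_force: [0.9, 0.3, -0.9]
gripper_width: 0.19
grip_force: 45.0
```

```bash
python3 st.py
```

```text
14.35 F shelf x 0.9 y -0.1 z -0.9 M -0.08 -0.07 -0.22 tip [ 0.5 84.9] grip [-125.7  -46.2] th 46.1 z 6.2
```

Request:
play_rows:
  motion: "1 4 -2.5 0 -0.041; 1 4.2 -2.2 0 -0.041; 1 4.2 -2.2 0 -0.04"

```text
time_s: 14.6
position: [447.7, 249.0, 6.2]
tcp_rot: [-180.0, 0.0, -97.6]
wrist_force: [1.3, -0.1, -1.5]
gripper_width: 0.194
grip_force: 45.0
```

```bash
python3 st.py
python3 - <<'E'
from h import *
for n in ('scene','top','wrist'):
    p,C=shot(n); save(p,n+'5.png'); print([(round(q['confidence'],2),w(C,q['at']),WS(w(C,q['at']))) for q in models.spot_point('stir_bar',p)[:2]])
E
```

```text
14.60 F shelf x 1.0 y -0.7 z -1.5 M -0.06 -0.03 -0.10 tip [-19.4  85.4] grip [-128.7  -60.1] th 53.1 z 6.2
[]
[]
[]
```

Request:
play_rows:
  motion: "1 3.4 -2 0 -0.041; 1 3.5 -1.8 0 -0.041; 1 3.6 -1.6 0 -0.041"

```text
time_s: 15.15
position: [452.3, 238.4, 6.3]
tcp_rot: [-179.9, 0.0, -90.6]
wrist_force: [2.4, -0.4, -1.0]
gripper_width: 0.193
grip_force: 45.0
```

```bash
python3 st.py
python3 - <<'E'
from h import *
for n in ('scene','top','wrist'):
    p,C=shot(n); save(p,n+'6.png'); print([(round(q['confidence'],2),w(C,q['at']),WS(w(C,q['at']))) for q in models.spot_point('stir_bar',p)[:2]])
E
```

```text
15.15 F shelf x 1.9 y -1.5 z -1.0 M -0.20 -0.19 -0.35 tip [-39.2  86.2] grip [-129.9  -71.5] th 60.1 z 6.3
[(0.51, array([441.4, 395. ,   2.5]), array([-62.8,  70.3])), (0.4, array([533.7, 259.6,  10.2]), array([-48.6, -92.9]))]
[]
[]
```

Request:
play_rows:
  motion: "1 2.9 -0.5 0 -0.035; 1 2.9 -0.4 0 -0.035; 1 2.9 -0.3 0 -0.034"

```text
time_s: 15.7
position: [453.1, 229.7, 6.1]
tcp_rot: [-180.0, 0.0, -84.6]
wrist_force: [0.0, 0.5, -1.0]
gripper_width: 0.194
grip_force: 45.0
```

Request:
play_rows:
  motion: "1 2.6 0.4 0 -0.035; 1 2.5 0.5 0 -0.035; 1 2.5 0.5 0 -0.035; 1 0 0 0 0"

```text
time_s: 16.03
position: [452.5, 221.7, 6.0]
tcp_rot: [180.0, 0.0, -78.6]
wrist_force: [-0.3, 0.7, -0.9]
gripper_width: 0.195
grip_force: 45.0
```

```bash
python3 st.py
python3 - <<'E'
from h import *
for n in ('scene','top','wrist'):
    p,C=shot(n); save(p,n+'7.png'); print([(round(q['confidence'],2),w(C,q['at']),WS(w(C,q['at']))) for q in models.spot_point('stir_bar',p)[:2]])
    if n=='scene':
        cv2.imwrite('pics/s7c.png',cv2.resize(p['img'][60:260,180:420,::-1],None,fx=3,fy=3,interpolation=cv2.INTER_CUBIC))
E
```

```text
16.03 F shelf x 0.1 y 0.7 z -0.9 M 0.02 0.13 0.03 tip [-81.8  86.9] grip [-137.9  -86.2] th 72.1 z 6.0
[(0.61, array([408.5, 384.3,   4.4]), array([-96.7,  77.1]))]
[]
[(0.15, array([452.6, 227.9,   1.3]), array([-134.8,  -80.8]))]
```

View pics/s7c.png

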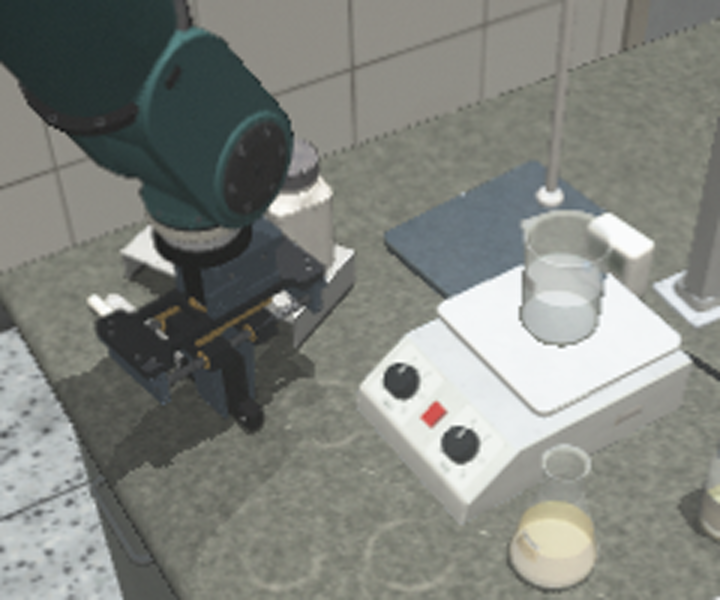

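The rake worked: the networks put the bar at about shelf (-97, 77), and in the crop its white end shows at (100,300), in front of the shelf. Next I'll draw the probe back to the right and lay it down.

Request:
play_rows:
  motion: "1 20 -1 0 0; 1 40 0 0 0; 1 40 0 0 0; 1 30 25 0 0; 1 30 25 0 0"

```text
time_s: 16.75
position: [432.6, 69.5, 5.3]
tcp_rot: [-179.6, -2.9, -80.1]
wrist_force: [0.7, 0.9, 3.0]
gripper_width: 0.194
grip_force: 45.0
```

Request:
play_rows:
  motion: "1 0 0 0 0; 1 0 0 1.2 0; 1 0 0 1.1 0; 1 0 0 0 0; -1 0 0 0 0"

```text
time_s: 17.17
position: [432.6, 71.1, 2.9]
tcp_rot: [-179.7, -2.9, -79.9]
wrist_force: [-0.2, -0.7, 0.4]
gripper_width: 0.238
grip_force: 0.0
```

```bash
python3 st.py;  python3 - <<'E'
from h import *
for n in ('scene','top'):
    p,C=shot(n); 
    for t in ('stir_bar','shelf_left','probe','wide_bottle','media_bottle','glass_dish'): print(n,t,[(round(q['confidence'],2),w(C,q['at'])) for q in models.spot_point(t,p)[:2]])
    r=models.silhouettes('stir_bar',p)
    if r:
        ys,xs=np.nonzero(r[0]['region']); P=np.array([onz(p,C,x,y,6)[:2] for x,y in zip(xs,ys)]); c=P.mean(0); u=np.linalg.svd(P-c,full_matrices=False)[2][0]
        print(r[0]['confidence'],len(P),c,np.degrees(np.arctan2(u[1],u[0]))%180,np.ptp((P-c)@u))
E
```

```text
17.17 F shelf x -0.5 y -0.5 z 0.4 M 0.11 0.10 0.00 tip [-169.2  -35.9] grip [-229.  -207.8] th 70.8 z 2.9
scene stir_bar [(0.42, array([405.8, 382.5,   0.2]))]
scene shelf_left [(0.38, array([452.8, 396.6,  21.3]))]
scene probe [(0.76, array([434.5,  76.6,  -4.3]))]
scene wide_bottle []
scene media_bottle [(0.68, array([ 472.1, -406.2,   -1.2]))]
scene glass_dish [(0.94, array([ 447. , -296.5,   -2.5]))]
0.67 278 [662.4 474.3] 84.39588324442447 135.42776186648507
top stir_bar [(0.54, array([406.2, 384.2,   6.7]))]
top shelf_left [(0.64, array([457.9, 395.1,  20.9]))]
top probe []
top wide_bottle [(0.73, array([571.3, 318.7,  37.4]))]
top media_bottle [(0.95, array([537.7, 390.7,  40.4]))]
top glass_dish [(0.7, array([ 449.2, -286. ,    1.5])), (0.21, array([ 471.8, -405.4,    0.5]))]
```

Request:
play_rows:
  motion: "-1 0 0 0 0; -1 0 0 0 0; -1 0 0 0 0; -1 0 0 0 0; -1 0 0 0 0"

```text
time_s: 18.38
position: [431.5, 70.5, 2.6]
tcp_rot: [-179.8, -2.9, -79.9]
wrist_force: [0.1, -0.9, 0.1]
gripper_width: 1.001
grip_force: 0.0
```

Request:
play_rows:
  motion: "-1 0 0 -20 0; -1 0 0 -30 0; -1 0 0 -40 0; -1 0 0 -40 0; -1 0 0 -40 0"

```text
time_s: 18.8
position: [427.5, 84.8, 173.3]
tcp_rot: [-179.8, -3.6, -80.3]
wrist_force: [0.5, -0.1, 1.2]
gripper_width: 1.001
grip_force: 0.0
```

```bash
python3 st.py;  python3 - <<'E'
from h import *
plan([(402,395,170,-80,10)],step=37)
E
```

```text
18.80 F shelf x 0.4 y -0.3 z 1.2 M 0.08 0.09 0.05 tip [-165.8  -21.9] grip [-226.7 -193.4] th 70.4 z 173.3
-1 -31 -2.7 0.3 -0; -1 -31 -2.8 0.4 -0.001; -1 -31 -2.7 0.3 -0; -1 -31 -2.8 0.3 -0.001; -1 -31 -2.8 0.3 -0
-1 -31 -2.8 0.4 -0.001; -1 -31 -2.8 0.3 -0; -1 -31 -2.8 0.3 -0.001; -1 -31 -2.9 0.3 -0; -1 -31 -2.8 0.4 -0.001
end [402. 395. 170. -80.]
```

Request:
play_rows:
  motion: "-1 -31 -2.8 0 0; -1 -31 -2.8 0 0; -1 -31 -2.8 0 0; -1 -31 -2.8 0 0; -1 -31 -2.8 0 0"

```text
time_s: 19.22
position: [415.4, 241.0, 162.0]
tcp_rot: [-179.7, -3.6, -80.3]
wrist_force: [-0.3, -0.3, 0.4]
gripper_width: 0.999
grip_force: 0.0
```

Request:
play_rows:
  motion: "-1 -31 -2.8 0 0; -1 -31 -2.8 0 0; -1 -31 -2.8 0 0; -1 -31 -2.8 0 0; -1 -31 -2.8 0 0"

```text
time_s: 19.63
position: [402.9, 395.9, 152.1]
tcp_rot: [-179.7, -3.6, -80.2]
wrist_force: [-0.3, 0.0, 0.1]
gripper_width: 1.001
grip_force: 0.0
```

Request:
play_rows:
  motion: "-1 0 0 0 0; -1 0 0 0 0"

```text
time_s: 19.8
position: [403.1, 395.3, 152.0]
tcp_rot: [-179.7, -3.6, -80.2]
wrist_force: [0.3, -0.1, -0.6]
gripper_width: 1.002
grip_force: 0.0
```

```bash
python3 st.py;  python3 - <<'E'
from h import *
s=robot.sense(); print(s['position'],s['tcp_rot'],s['q'])
p,C=shot('wrist'); save(p,'w8.png'); print([(round(q['confidence'],2),w(C,q['at'])) for q in models.spot_point('stir_bar',p)[:2]])
for r in models.silhouettes('stir_bar',p)[:2]:
        m=r['region']; ys,xs=np.nonzero(m); P=np.array([onz(p,C,x,y,6)[:2] for x,y in zip(xs,ys)]); c=P.mean(0); u=np.linalg.svd(P-c,full_matrices=False)[2][0]
        t=(P-c)@u; print(r['confidence'],len(P),xs.mean(),ys.mean(),c,'mid',c+u*(t.max()+t.min())/2,np.degrees(np.arctan2(u[1],u[0]))%180,np.ptp(t))
E
```

```text
19.80 F shelf x 0.2 y -0.2 z -0.6 M 0.08 0.12 0.05 tip [-35.5 260.9] grip [-96.1  89.3] th 70.5 z 152.0
[403.1 395.3 152. ] [-179.7   -3.6  -80.2] [  43.6   15.4  115.9   -4.1   50.6 -143.7]
[(0.87, array([406.3, 385. ,   8.8]))]
0.83 791 321.7673830594185 217.7079646017699 [405.5 379.6] mid [405.4 380.1] 102.28294875744314 45.75427032173536
```

View pics/w8.png

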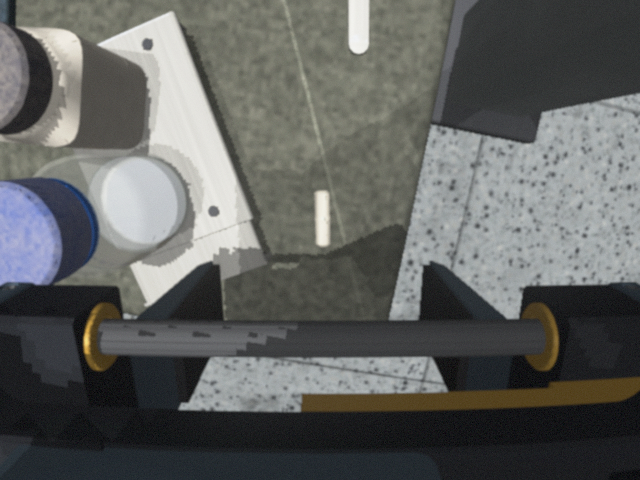

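The wrist view shows the bar at (322,218), lying almost along the tool's x axis, with the shelf front about 45 mm to its left. I'll approach with the fingers part-closed and offset away from the shelf.

```bash
cat >> h.py <<'E'
def rel(tx,ty,tz,yaw,n,grip,s=None):
    s=s or robot.sense(); Rm=att(s['tcp_rot']); d=(np.array([tx,ty,tz])-s['position'])/n
    dy=((yaw-s['tcp_rot'][2]+180)%360-180)/n
    for i in range(n):
        A=R.from_euler('z',dy*i,degrees=True).as_matrix()@Rm  # tilt neglected in axis
        l=A.T@d; print('%g %.1f %.1f %.1f %.3f'%(grip,*l,-np.radians(dy)),end='; ')
    print()
E
python3 - <<'E'
from h import *
s=robot.sense()
rel(398.6,381,60,-77.7,5,0.17)
E
```

```text
0.17 1.1 1.4 18.5 -0.009; 0.17 1.1 1.5 18.5 -0.009; 0.17 1.1 1.5 18.5 -0.009; 0.17 1.1 1.5 18.5 -0.009; 0.17 1.1 1.5 18.5 -0.009;
```

Request:
play_rows:
  motion: "0.17 1 1.5 18.5 -0.009; 0.17 1 1.5 18.5 -0.009; 0.17 1 1.5 18.5 -0.009; 0.17 1 1.5 18.5 -0.009; 0.17 1 1.5 18.5 -0.009"
  force: 15

```text
time_s: 20.37
position: [398.7, 381.2, 59.8]
tcp_rot: [-179.9, -3.6, -77.7]
wrist_force: [0.4, -0.2, -0.6]
gripper_width: 0.666
grip_force: 0.0
```

Request:
play_rows:
  motion: "0.17 0 0 0 0; 0.17 0 0 0 0; 0.17 0 0 0 0; 0.17 0 0 0 0"

```text
time_s: 20.7
position: [399.2, 382.8, 61.6]
tcp_rot: [-179.8, -3.5, -77.7]
wrist_force: [-0.3, -0.1, 0.5]
gripper_width: 0.419
grip_force: 0.0
```

Run:
```python
from h import *
s=robot.sense(); print(s['position'],s['tcp_rot'],s['gripper_width'],s['time_s'])
p,C=shot('wrist'); print([(round(q['confidence'],2),w(C,q['at'])) for q in models.spot_point('stir_bar',p)[:2]])
for r in models.silhouettes('stir_bar',p)[:1]:
        m=r['region']; ys,xs=np.nonzero(m); P=np.array([onz(p,C,x,y,8)[:2] for x,y in zip(xs,ys)]); c=P.mean(0); u=np.linalg.svd(P-c,full_matrices=False)[2][0]
        t=(P-c)@u; print(r['confidence'],len(P),xs.mean(),ys.mean(),c,'mid',c+u*(t.max()+t.min())/2,np.degrees(np.arctan2(u[1],u[0]))%180,np.ptp(t))
rel(398.6,381,2.5,-77.7,3,0.17)
```

```text
[399.2 382.8  61.6] [-179.8   -3.5  -77.7] 0.4190665914456338 20.7
[(0.79, array([406.9, 385.1,   9.8]))]
0.61 1600 311.606875 258.724375 [405.4 379.3] mid [405.3 379.8] 101.5192846293871 45.936974007035325
0.17 -0.6 0.3 19.6 0.000; 0.17 -0.6 0.3 19.6 0.000; 0.17 -0.6 0.3 19.6 0.000;
```

Request:
play_rows:
  motion: "0.17 -0.4 0.3 20 0; 0.17 -0.4 0.3 20 0; 0.17 -0.4 0.3 18 0; 0.17 0 0 0 0"

```text
time_s: 21.18
position: [398.4, 380.1, 1.5]
tcp_rot: [-179.9, -3.6, -77.7]
wrist_force: [0.5, 0.7, 1.0]
gripper_width: 0.417
grip_force: 0.0
```

```bash
python3 st.py
```

```text
21.18 F shelf x 0.8 y 0.3 z 1.0 M 0.08 0.19 0.04 tip [-54.4 252.5] grip [-107.6   78.4] th 73.0 z 1.5
```

Request:
play_rows:
  motion: "1 0 0 0 0; 1 0 0 0 0; 1 0 0 0 0; 1 0 0 0 0; 1 0 0 0 0"
  force: 25

```text
time_s: 21.6
position: [398.3, 380.0, 2.6]
tcp_rot: [-179.9, -3.6, -77.7]
wrist_force: [-0.2, 0.1, 2.8]
gripper_width: 0.129
grip_force: 25.0
```

Request:
play_rows:
  motion: "1 0 0 0 0; 1 0 0 0 0; 1 0 0 -8 0; 1 0 0 -30 0; 1 0 0 -40 0"

```text
time_s: 22.02
position: [395.5, 383.2, 79.2]
tcp_rot: [179.9, -3.7, -77.7]
wrist_force: [0.1, 1.0, -0.5]
gripper_width: 0.129
grip_force: 25.0
```

Run:
```python
from h import *
s=robot.sense(); rel(470,50,190,-125,10,1,s)
s2=dict(s); s2['position']=np.array([470,50,190.]); s2['tcp_rot']=(R.from_euler('z',-47.3,degrees=True)*R.from_matrix(att(s['tcp_rot']))).as_euler('xyz',degrees=True); print(s2['tcp_rot'])
rel(440,-294,170,-180,10,1,s2)
```

```text
1 34.8 -0.1 -8.8 0.083; 1 34.7 -3.0 -8.8 0.083; 1 34.3 -5.8 -8.9 0.083; 1 33.7 -8.5 -8.9 0.083; 1 32.9 -11.2 -9.0 0.083; 1 31.9 -13.8 -9.1 0.083; 1 30.6 -16.4 -9.1 0.083; 1 29.2 -18.8 -9.2 0.083; 1 27.5 -21.1 -9.4 0.083; 1 25.7 -23.2 -9.5 0.083; 
[ 179.9   -3.7 -125. ]
1 29.7 -17.3 3.9 0.096; 1 27.9 -20.1 3.8 0.096; 1 25.9 -22.7 3.6 0.096; 1 23.6 -25.1 3.5 0.096; 1 21.1 -27.2 3.3 0.096; 1 18.4 -29.1 3.1 0.096; 1 15.5 -30.8 2.9 0.096; 1 12.5 -32.1 2.7 0.096; 1 9.4 -33.2 2.5 0.096; 1 6.1 -34.0 2.3 0.096;
```

Request:
play_rows:
  motion: "1 34.8 0 -8.8 0.083; 1 34.7 -3 -8.8 0.083; 1 34.3 -6 -8.9 0.083; 1 33.7 -8.5 -8.9 0.083; 1 33 -11 -9 0.083"

```text
time_s: 22.43
position: [433.3, 216.2, 136.4]
tcp_rot: [-178.4, -3.2, -101.7]
wrist_force: [1.1, 0.1, -0.1]
gripper_width: 0.126
grip_force: 25.0
```

Request:
play_rows:
  motion: "1 32 -14 -9 0.083; 1 30.6 -16.4 -9 0.083; 1 29 -19 -9 0.083; 1 27.5 -21 -9.4 0.083; 1 25.7 -23 -9.5 0.083"

```text
time_s: 22.85
position: [468.1, 49.5, 193.1]
tcp_rot: [-177.2, -2.3, -125.5]
wrist_force: [0.7, -0.0, -0.2]
gripper_width: 0.129
grip_force: 25.0
```

Request:
play_rows:
  motion: "1 29.7 -17.3 3.9 0.096; 1 28 -20 3.8 0.096; 1 26 -22.7 3.6 0.096; 1 23.6 -25 3.5 0.096; 1 21 -27 3.3 0.096"

```text
time_s: 23.27
position: [452.6, -122.5, 184.7]
tcp_rot: [-176.5, -0.8, -153.0]
wrist_force: [0.7, 0.1, -0.2]
gripper_width: 0.13
grip_force: 25.0
```

Request:
play_rows:
  motion: "1 18.4 -29 3 0.096; 1 15.5 -31 3 0.096; 1 12.5 -32 2.7 0.096; 1 9.4 -33 2.5 0.096; 1 6 -34 2.3 0.096"

```text
time_s: 23.68
position: [437.7, -294.6, 181.3]
tcp_rot: [-176.5, 0.9, 179.5]
wrist_force: [-0.5, 0.8, -0.5]
gripper_width: 0.13
grip_force: 25.0
```

```bash
cat > d.py <<'E'
from h import *
s=robot.sense(); print(s['position'],s['tcp_rot'],s['gripper_width'],s['time_s'],s['q'])
for n in ('wrist','top','scene'):
    p,C=shot(n); save(p,n+'9.png')
    for t in ('glass_dish','stir_bar','probe'): print(n,t,[(round(q['confidence'],2),w(C,q['at'])) for q in models.spot_point(t,p)[:1]])
    for r in models.silhouettes('glass_dish',p)[:1]:
        c,_=cv2.findContours(r['region'].astype(np.uint8),0,1); c=max(c,key=len)[:,0]; P=np.array([onz(p,C,*q,36)[:2] for q in c],np.float32); print(r['confidence'],P.min(0),P.max(0),cv2.fitEllipse(P))
E
python3 d.py
```

```text
[ 437.7 -294.6  181.3] [-176.5    0.9  179.5] 0.12980140530221151 23.6833 [ -35.3    7.7  121.6   -3.1   48.  -122.7]
wrist glass_dish [(0.91, array([ 448.3, -289.1,   -0.5]))]
wrist stir_bar [(0.71, array([ 437.4, -291.6,  187.4]))]
wrist probe []
0.71 [ 393.8 -341.9] [ 491.1 -238.5] ((439.1618957519531, -287.9777526855469), (87.5638198852539, 107.64763641357422), 163.80792236328125)
top glass_dish [(0.73, array([ 449.1, -287.3,    2.9]))]
top stir_bar []
top probe [(0.7, array([430.9,  76.7,  -2.7]))]
0.7 [ 409.7 -263.4] [ 474.2 -232. ] ((438.4500427246094, -245.33786010742188), (24.939910888671875, 62.54692840576172), 100.18826293945312)
scene glass_dish [(0.77, array([ 450.1, -294. ,   -2.7]))]
scene stir_bar [(0.42, array([ 439. , -291.9,  182.2]))]
scene probe [(0.6, array([ 400.9, -401.5,    1.2]))]
0.64 [ 391.2 -347.7] [ 497.4 -238.6] ((444.2746887207031, -294.2214050292969), (98.63167572021484, 112.5669174194336), 145.44105529785156)
```

View pics/wrist9.png

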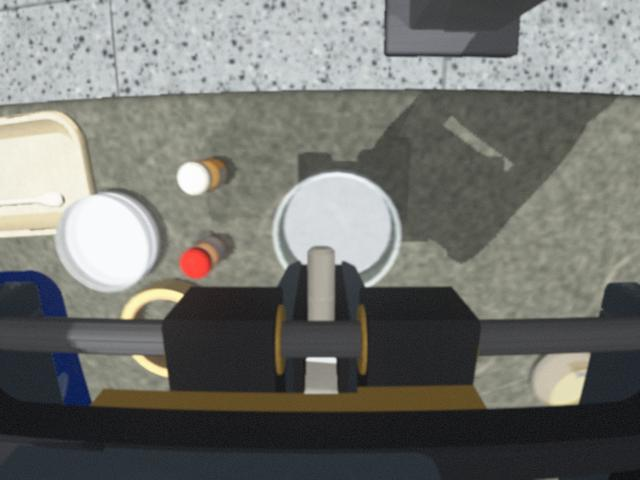

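The wrist view shows the dish centred at (337,228) and the bar held between the fingers. I take the dish centre as (447,-290).

Run:
```python
from h import *
rel(447,-290.5,10,179.5,6,1)
```

```text
1 -1.0 2.1 28.4 0.001; 1 -1.0 2.1 28.4 0.001; 1 -1.0 2.1 28.4 0.001; 1 -1.0 2.1 28.4 0.001; 1 -1.0 2.1 28.4 0.001; 1 -1.0 2.1 28.4 0.001;
```

Request:
play_rows:
  motion: "1 -1 2 28.4 0; 1 -1 2 28.4 0; 1 -1 2 28.4 0; 1 -1 2 28.4 0; 1 -1 2 20 0"

```text
time_s: 24.85
position: [444.9, -290.6, 44.8]
tcp_rot: [-176.6, 0.8, 179.8]
wrist_force: [-0.6, -0.5, -0.8]
gripper_width: 0.128
grip_force: 25.0
```

Request:
play_rows:
  motion: "1 0 0.3 0 0"

```text
time_s: 24.93
position: [443.7, -289.4, 43.5]
tcp_rot: [-176.7, 0.6, 179.8]
wrist_force: [-0.9, 1.0, 0.0]
gripper_width: 0.129
grip_force: 25.0
```

Run:
```python
from h import *
s=robot.sense(); print(s['position'],s['tcp_rot'],s['wrist_force'],s['gripper_width'])
rel(447,-290.5,10,180,3,1)
```

```text
[ 443.7 -289.4   43.5] [-176.7    0.6  179.8] [-0.9  1.   0. ] 0.12896885006246694
1 -1.0 0.3 11.2 -0.001; 1 -1.0 0.3 11.2 -0.001; 1 -1.0 0.3 11.2 -0.001;
```

Request:
play_rows:
  motion: "1 -1 0.3 11 0; 1 -1 0.3 11 0; 1 -1 0.3 10.5 0; 1 0 0 0 0; 1 0 0 0 0"

```text
time_s: 25.35
position: [448.9, -291.9, 14.4]
tcp_rot: [-176.5, 0.9, 179.8]
wrist_force: [-0.4, 0.3, 0.9]
gripper_width: 0.129
grip_force: 25.0
```

Request:
play_rows:
  motion: "0.45 0 0 0 0; 0.45 0 0 0 0; 0.45 0 0 0 0; 0.45 0 0 0 0; 0.45 0 0 0 0"

```text
time_s: 25.77
position: [449.1, -292.0, 14.8]
tcp_rot: [-176.5, 0.9, 179.8]
wrist_force: [-0.4, -0.1, -0.3]
gripper_width: 0.274
grip_force: 0.0
```

Run:
```python
from h import *
s=robot.sense(); print(s['position'],s['tcp_rot'],s['wrist_force'],s['gripper_width'])
```

```text
[ 449.1 -292.    14.8] [-176.5    0.9  179.8] [-0.4 -0.1 -0.3] 0.27384556538293164
```

Request:
play_rows:
  motion: "0.45 0 0 -20 0; 0.45 0 0 -30 0; 0.45 0 0 -40 0; 0.45 0 0 -40 0; 0.45 20 0 -20 0"

```text
time_s: 26.18
position: [429.9, -283.9, 168.7]
tcp_rot: [-176.3, 1.2, 179.8]
wrist_force: [0.2, -1.3, 0.6]
gripper_width: 0.276
grip_force: 0.0
```

Request:
play_rows:
  motion: "0.45 0 0 0 0; 0.45 0 0 0 0; 0.45 0 0 0 0"

```text
time_s: 26.43
position: [426.6, -282.6, 163.6]
tcp_rot: [-176.5, 0.9, 179.8]
wrist_force: [0.1, 0.2, 0.7]
gripper_width: 0.28
grip_force: 0.0
```

```bash
python3 d.py
```

```text
[ 426.6 -282.6  163.6] [-176.5    0.9  179.8] 0.27997761761653184 26.4333 [ -34.9    7.8  123.8   -3.3   45.7 -122.4]
wrist glass_dish []
wrist stir_bar [(0.78, array([ 447.9, -290. ,   12.4]))]
wrist probe []
0.89 [ 392.7 -341.8] [ 498.8 -238.2] ((442.712890625, -289.822021484375), (96.05643463134766, 102.537353515625), 82.87191009521484)
top glass_dish []
top stir_bar []
top probe [(0.91, array([430.7,  79. ,  -2.2]))]
scene glass_dish [(0.88, array([ 446.3, -293.1,   -1.5]))]
scene stir_bar [(0.53, array([ 448.4, -287.2,    8.4]))]
scene probe [(0.68, array([433.3,  75.8,  -1.8]))]
0.63 [ 391.2 -348. ] [ 498.7 -239.4] ((439.5843811035156, -297.4476318359375), (97.29742431640625, 105.17357635498047), 19.94228172302246)
```

View pics/scene9.png

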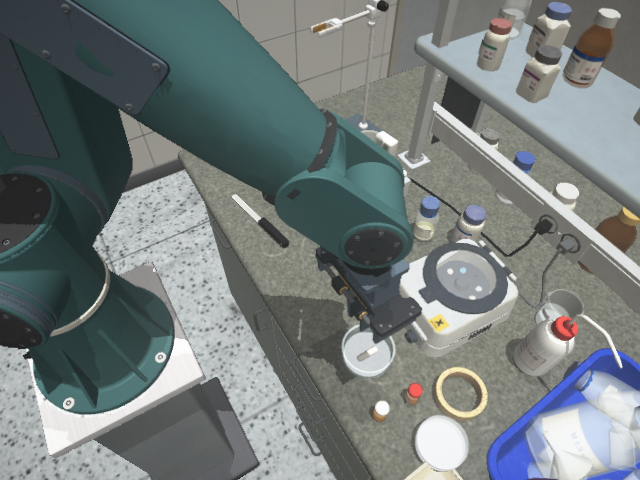

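The bar lies in the dish at scene (368,353), about 3 mm from its centre. The probe lies flat at (260,220), the vials are where they stood, and the gripper is clear of everything. Handing in.

```bash
python3 -c "
from h import *
print(robot.finish_job())"
```

```text
the job is handed in; nothing more can be done
None
```

The job is handed in, with no verdict returned: the bar was raked out from under the shelf and lies in the glass dish about 3 mm from its centre, the probe lies flat on the worktop, and the only firm touch on the shelf was about 9 N on the left panel, under the 12 N limit.

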